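# Open the ratchet clamp for the next pencil barrel

## Robot

A 6-joint arm with a two-finger parallel gripper is mounted at the origin on the work surface. World frame = base frame: x ahead of the robot, y to its left, z up, the work surface at z = 0. Lengths are in m, angles in rad, forces in N, time in s.
With the tool pointing down it reaches from about 0.35 to 0.975 m from the base axis. Payload 7.1 kg.
Tool frame: the origin (TCP) lies at the centre of the arm's flange, where the gripper is bolted on; the fingertips stand robot.tip_reach ahead of it and the grasp point (between the pads) lies 163 mm ahead of it (robot.tip_reach is the distance from the TCP to the fingertips, in m); z points along the fingers, y is the line along which they close (so a half turn about z gives the same grasp; the last joint's range is limited). The gripper opens to 88 mm and grips with 3 to 60 N. Pads are 20 mm wide; open, the fingers measure 115 mm over their backs; the gripper's body (75 mm by 178 mm) begins 61 mm behind the grasp point.
Start: joints at [-1.258, 0.423, 1.63, -0, 1.089, -0.019], TCP at [0.204, -0.591, 0.405] pointing down, gripper open.
Joint ranges: [-3, 3], [-0.9, 2.11], [0.09, 2.58], [-1.31, 4.45], [0.11, 2.69], [-2.54, 2.54]. Speed limits (rad/s): [2.39, 2.39, 3.01, 3.14, 3.14, 3.14].

## Interface

Orientations are given as [roll, pitch, yaw] about the fixed x, y, z axes, in that order (R = Rz(yaw) Ry(pitch) Rx(roll)).
In Python, from plant import robot, viewer gives the robot as it stands.
- The arm moves only by the shell command python3 -m creep 'ROWS'. ROWS is a JSON object of lists of equal length, an entry for each row: "turn": the turn, a rotation vector about the tool's x, y, z in degrees, a list of three; "linear": the shift along the tool's x, y, z in mm, a list of three; "gripper": the closure in counts, from 0 (fully open) to 255 (shut). A call has 1 to 10 rows; each row is the pose to reach, as a shift and turn from the pose commanded when the call began, along the tool's axes at that moment; what a row does not reach only later rows make up. A row lasts 1/12 s, in which the tool goes at most 41.7 mm and 7.16 degrees, less where a joint would pass 70% of its speed; a pose out of reach is approached as far as the arm can. A call with a gripper value outside its range is refused whole. The fingers move at their own pace and stop on an object; the grip force is fixed at half the most. Time passes only in rows, so rows that repeat a pose let the fingers close. It gives the time, the measured TCP pose, the force, the opening and the grip force at its end, in the units of the state.
- robot.state(): the state, without advancing time (a new reading comes with each control period).
- viewer.read_camera(name): name is "scene" or "top" or "wrist"; returns a dict with "pixels" (400x640x3 uint8, red, green, blue), "z_map" (400x640 float32, m along the optical axis (not along the pixel's ray), 0 where there is no reading), "K" (3x3 intrinsics, pixels), "pose" (4x4, takes a point from camera to world coordinates). Camera axes: x right, y up, looking along -z (the intrinsics and any distortion apply to the point x, -y, -z); pixel columns grow to the right and rows downward; lengths in m; the calibration is good to about 2 mm. A picture is of the moment at which its call begins.
- robot.sign_off(): hands the job in; it is judged then, once.
The state is a dict: "t": time; "joints": joint angles; "qvel": joint speeds; "joint_torque": joint torques, N m; "tool_pos": TCP position; "eef_rot": TCP orientation; "force": force on the tool from outside, world axes, zero at the start; "ft_torque": the same for the moment, N m; "width": finger opening in m; "grasp_force": force on a finger pad.
Only numpy, scipy, OpenCV 4.12 (cv2) and the standard library are available. Lean on these libraries where they do the work, as an engineer would, in place of code of your own. Each camera call takes 0.05 s, during which the arm holds its last target. There are 200 camera calls.

## Task

The graphite-black barrel on its rest is the next to go into the bench clamp, so open the clamp right up. With the fingertips press the release lever on the sliding jaw down flat, and keeping it down push the jaw back along its toothed bar until it is fully home against the end stop, then take the fingers away so that the lever springs up. Nothing is to be picked up or knocked about: the sleeves, the cone tip, the barrel, the bowl and the other loose parts stay where they are.

Things in the scene. Friction and masses are not known exactly. Their poses are not given: they have to be found in the camera images.
- clamp: Bench ratchet clamp fixed to the table: aluminium plate 300 x 110 x 8 mm, toothed steel bar along its middle (14 mm wide, top 26 mm above the table). Origin: centre of the plate's underside. x axis: along the bar from the fixed jaw (upright 50 mm wide, 80 mm tall, x -150 to -124 mm) to the end stop (44 mm wide, 40 mm tall, x 136 to 150 mm); z up. Symmetrical about y = 0.
- jaw (a joint): Position of the sliding jaw in m: 0 closed (6 mm between the faces), 0.140 fully back against the end stop. Slides with about 2.5 N of friction. The ratchet (teeth 6 mm apart, so up to 6 mm of play) lets it move towards the fixed jaw but not back, unless the release lever is held down; the lever may be let go and pressed again on the way.
- lever (a joint): Angle of the release lever in rad: 0 up (up to 0.17 at rest when its pawl rides on a tooth), 0.25 pressed down flat on a solid stop. The pawl is clear of the teeth from about 0.18. A spring lifts it; at release_pad it takes about 2 N to start, 5.5 N to press fully. Pushing the jaw back before the lever is down binds the pawl.
- release_pad (a point): Centre of the top of the lever's ribbed steel pad, 51 mm along the bar, 28 mm wide, about 53 mm above the table at rest. It lies in the open saddle (57 mm along the bar) between the jaw's upright plate and the thumb plate. It pivots at the thumb plate; at rest its other end is tilted up 0.25 rad; pressed, its top is level, 46 mm above the table.
- thumb_plate (a point): Centre of the face, looking to the fixed jaw, of the upright thumb plate, part of the sliding jaw: 44 mm wide, 6 mm thick, 49 to 69 mm above the table. It bounds the saddle on the end-stop side, so a fingertip holding the pad down can push against it towards the end stop.
- jaw_face (a point): Centre of the sliding jaw's rubber clamping face, which looks to the fixed jaw; 58 mm above the table, 75 mm from the thumb plate's face along the bar. The jaw's upright plate is 50 mm wide, 18 mm thick (from this face towards the end stop) and reaches 80 mm above the table.
- sleeve_a: Frosted grip sleeve, tube 14 mm across, 38 mm tall, standing loose on the clamp's base plate beside the bar. Origin: centre of its underside. Leave it alone.
- sleeve_b: Frosted grip sleeve, as the other, standing on the table. Leave it alone.
- cone_tip: Rose-gold metal cone tip, 10 mm across, 26 mm tall, standing loose on the clamp's base plate on the other side of the bar. Origin: centre of its underside. Leave it alone.
- barrel: Graphite-black pencil barrel, 11 mm thick, 116 mm long along its x axis, lying on a clear acrylic rest beyond the clamp. Origin: underside of its middle. Leave it alone.
- bowl: White melamine bowl, 130 mm across, 48 mm tall, on the table to the left. Origin: centre of its underside. Leave it alone.
- lead_case: Clear flat lead case with a black end, 62 x 14 x 8 mm, lying on the table. Origin: centre of its underside. Leave it alone.
- glue: Small white glue bottle, 30 mm across, 85 mm tall, standing on the table to the right. Origin: centre of its underside. Leave it alone.

How it is judged:
By the outcome, as a careful person would: the job done as asked, in the order asked, and still so for the second after the job is handed in, with the robot touching nothing.
It also fails if it takes over 32 s, if anything falls off the work surface, if the arm or the gripper's body presses on something with over 40 N, if the wrist force passes 120 N, or if a joint passes its speed limit or range.

## Working session

There is one attempt and no reset: what is moved stays moved. The work goes in short steps, Python scripts to look and compute and a shell command to move; the robot and the scene stay as the last step left them, time stands still between calls to the robot, and variables do not carry over. Pictures are saved under pics/ and viewed, at most 10 in all, crops included, and the job is handed in when it is done.

```bash
mkdir -p pics; ls; python3 - <<'E'
from plant import robot, viewer
import cv2,numpy as np
for n in ["scene","top"]:
    d=viewer.read_camera(n)
    np.savez(f"{n}.npz",**{k:d[k] for k in("pixels","z_map","K","pose")})
    cv2.imwrite(f"pics/{n}0.png",d["pixels"][:,:,::-1])
    print(n,d["K"].round(1).tolist(),d["pose"].round(3).tolist())
print(robot.tip_reach,robot.state())
E
```

```text
pics
scene [[458.7, 0.0, 317.0], [0.0, 458.7, 203.4], [0.0, 0.0, 1.0]] [[-0.713, -0.445, 0.542, 1.254], [0.701, -0.441, 0.56, 0.715], [-0.01, 0.779, 0.626, 0.851], [0.0, 0.0, 0.0, 1.0]]
top [[398.7, 0.0, 320.7], [0.0, 398.7, 200.0], [0.0, 0.0, 1.0]] [[-0.047, 0.975, -0.218, 0.371], [-0.999, -0.048, 0.004, 0.017], [-0.007, 0.218, 0.976, 1.07], [0.0, 0.0, 0.0, 1.0]]
0.182 {'t': 0.1, 'joints': array([-1.25799595e+00,  4.23780153e-01,  1.63061225e+00, -1.97696290e-05,
        1.08858612e+00, -1.89985181e-02]), 'qvel': array([-0.00017885, -0.00109617, -0.00199578, -0.00076458,  0.00189647,
       -0.00085161]), 'joint_torque': array([-9.66084517e-04, -5.45616245e+01, -2.74322605e+01,  6.44062506e-02,
        1.87878718e-02, -2.34192049e-05]), 'tool_pos': array([ 0.20353611, -0.59066461,  0.40396995]), 'eef_rot': array([-3.14020670e+00, -8.82842364e-06,  3.31808064e-01]), 'force': array([-0.53167327,  0.00620124, -0.88491986]), 'ft_torque': array([-0.0175433 , -0.02002876,  0.03203752]), 'grasp_force': 0.0, 'width': 0.08765987544147533}
```

View pics/scene0.png

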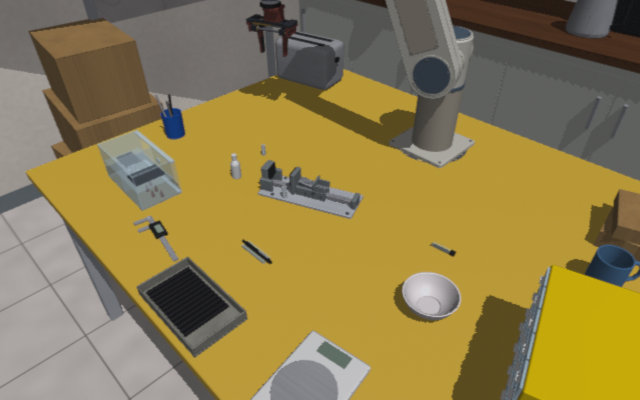

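View pics/top0.png

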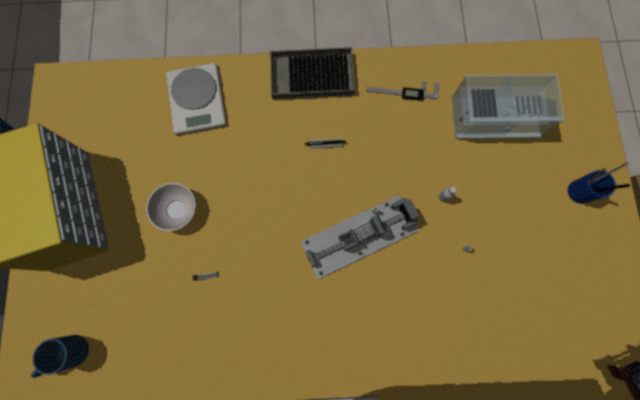

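The scene view shows the clamp near (310,190). In the top view its plate spans about (303,245) to (418,225), with the fixed jaw at the right (405,212) and the end stop at the left (315,258). Next I'll measure it.

```bash
cat > h.py <<'E'
import numpy as np,cv2
def pts(d):
    z=d["z_map"];K=d["K"];v,u=np.mgrid[:z.shape[0],:z.shape[1]]
    c=np.stack([(u-K[0,2])/K[0,0]*z,-(v-K[1,2])/K[1,1]*z,-z,np.ones_like(z)],-1)
    return (c@d["pose"].T)[...,:3]
def ray(d,u,v,h):
    K,P=d["K"],d["pose"];r=P[:3,:3]@[(u-K[0,2])/K[0,0],-(v-K[1,2])/K[1,1],-1]
    return P[:3,3]+r*(h-P[2,3])/r[2]
def clampmask(d,p):
    s=cv2.cvtColor(d["pixels"],cv2.COLOR_RGB2HSV)[...,1]
    m=((s<90)).astype(np.uint8)
    n,l,st,c=cv2.connectedComponentsWithStats(m)
    return l==l[p[1],p[0]]
E
python3 - <<'E'
from h import *
for n,p in(("top",(330,256)),("scene",(330,203))):
    d=dict(np.load(n+".npz"));P=pts(d);m=clampmask(d,p);print(n,m.sum())
    q=P[m]; lo=q[np.abs(q[:,2]-.008)<.006]
    print(len(q),np.percentile(q[:,2],[0,5,25,50,75,95,100]).round(3))
    cs=[]
    if n=="top":
        v,u=np.nonzero(m); w=np.array([ray(d,a,b,.008)[:2] for a,b in zip(u,v)]); 
    r=cv2.minAreaRect(lo[:,:2].astype(np.float32)*1000);print(r,cv2.boxPoints(r).round(1).tolist())
    if n=="top": C=np.array(r[0])/1000
    # profile along bar
    b=cv2.boxPoints(r)/1000; e=[b[1]-b[0],b[2]-b[1]]; x=max(e,key=np.linalg.norm);x/=np.linalg.norm(x)
    tall=q[q[:,2]>.06][:,:2].mean(0)
    if (tall-np.array(r[0])/1000)@x>0:x=-x
    y=np.array([-x[1],x[0]]);l=(q[:,:2]-np.array(r[0])/1000)
    a,t=l@x,l@y; print("yaw",np.arctan2(x[1],x[0]))
    for k in np.arange(-.15,.15,.006):
        s=(abs(a-k-.003)<.003)&(abs(t)<.012)
        if s.sum():print(int(k*1000),s.sum(),(np.percentile(q[s,2],[10,50,90])*1000).round(),end=";")
    print()
    x0,y0=(p[0]-80,p[1]-90) if n=="scene" else (290,180)
    cv2.imwrite(f"pics/{n}1.png",cv2.resize(d["pixels"][y0:y0+110,x0:x0+150,::-1],None,fx=5,fy=5,interpolation=3))
E
```

```text
top 4819
4819 [-0.007  0.004  0.006  0.008  0.032  0.077  1.07 ]
((505.90716552734375, -84.86369323730469), (112.03553009033203, 300.50994873046875), 22.517601013183594) [[396.6000061035156, 32.5], [511.70001220703125, -245.10000610351562], [615.2000122070312, -202.1999969482422], [500.1000061035156, 75.4000015258789]]
yaw 1.9638026
-150 17 [75. 77. 80.];-144 19 [77. 79. 81.];-137 22 [76. 78. 81.];-131 36 [13. 76. 81.];-125 49 [ 9. 49. 78.];-119 18 [ 6. 19. 23.];-113 20 [ 7. 21. 25.];-107 21 [ 6. 21. 25.];-101 18 [ 6. 19. 24.];-95 19 [ 6. 19. 23.];-89 20 [ 8. 20. 26.];-83 20 [ 6. 19. 25.];-77 19 [ 6. 21. 25.];-71 14 [10. 21. 25.];-59 8 [73. 76. 78.];-53 20 [75. 78. 81.];-47 23 [78. 80. 81.];-41 52 [37. 63. 80.];-35 8 [33. 35. 37.];-29 21 [53. 55. 57.];-23 23 [52. 54. 57.];-17 22 [51. 53. 55.];-11 24 [49. 51. 55.];-5 22 [48. 50. 52.];0 22 [47. 49. 50.];6 23 [45. 48. 50.];12 14 [45. 46. 47.];18 22 [41. 68. 70.];24 33 [22. 36. 65.];30 24 [19. 31. 37.];36 21 [17. 28. 37.];42 21 [18. 25. 38.];48 19 [12. 24. 36.];54 23 [ 7. 21. 31.];60 21 [ 7. 20. 24.];66 21 [ 7. 20. 25.];72 21 [ 6. 20. 25
[... 861 characters left out ...]
1 2 [ 8. 14. 19.];-59 2 [76. 77. 78.];-53 10 [79. 80. 82.];-47 13 [44. 80. 82.];-41 37 [41. 63. 78.];-35 6 [39. 47. 55.];-29 11 [37. 55. 58.];-23 6 [45. 55. 55.];-17 13 [36. 54. 57.];-11 8 [45. 52. 54.];-5 12 [33. 51. 54.];0 8 [49. 51. 53.];12 1 [40. 40. 40.];18 30 [41. 59. 69.];24 17 [40. 46. 57.];30 12 [39. 48. 58.];36 13 [38. 45. 58.];42 22 [24. 40. 55.];48 28 [25. 36. 56.];54 10 [ 8. 23. 29.];60 10 [ 7. 23. 25.];66 6 [16. 23. 25.];72 8 [13. 24. 26.];78 8 [ 8. 23. 26.];84 12 [ 8. 21. 25.];90 7 [ 8. 23. 25.];96 10 [10. 22. 25.];102 10 [ 8. 22. 25.];108 7 [15. 24. 26.];114 11 [ 9. 21. 25.];120 7 [ 9. 22. 26.];126 5 [10. 16. 22.];132 4 [39. 42. 43.];138 13 [39. 40. 44.];144 30 [ 4. 24. 39.];
```

View pics/top1.png

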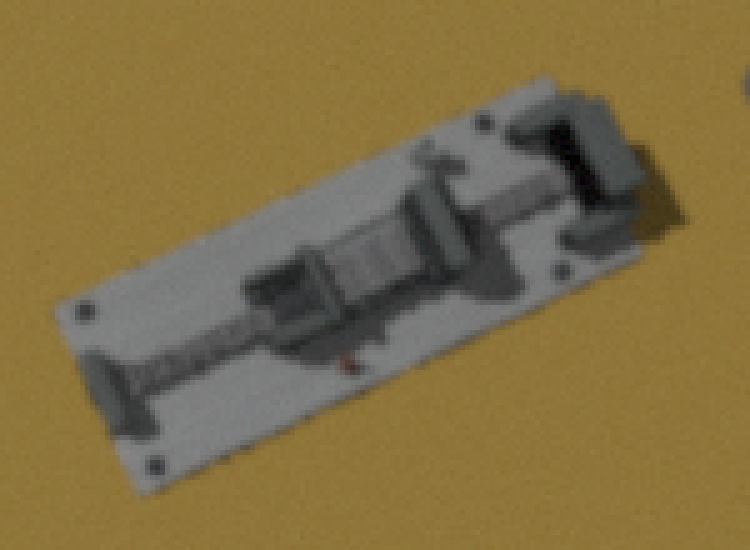

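View pics/scene1.png

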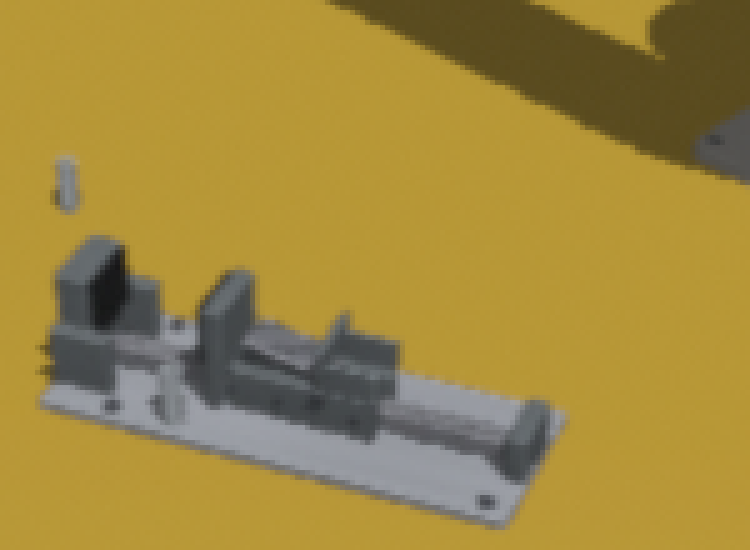

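The plate fit gives a centre of about (0.506, -0.085) with the bar at 112.5°. The profile matches the given sizes: fixed jaw 80 mm, end stop 40 mm at x 138–150, pad tilted from 55 to 46 mm, thumb face at x≈+18, and jaw face at x≈−57. That leaves about 79 mm of travel. The crops show the cone tip beside the thumb plate and a sleeve beside the jaw face, both lower than the pressing height. I'll move above the saddle and close the fingers on the way.

```bash
python3 -m creep '{"linear":[[40,-33,0],[75,-63,0],[105,-88,0],[135,-113,0],[165,-138,0],[195,-163,0],[225,-188,0],[255,-213,0],[285,-238,0],[315,-263,0]],"turn":[[0,0,-1],[0,0,-2],[0,0,-3],[0,0,-3.5],[0,0,-3.5],[0,0,-3.5],[0,0,-3.5],[0,0,-3.5],[0,0,-3.5],[0,0,-3.5]],"gripper":[255,255,255,255,255,255,255,255,255,255]}'; python3 -c "
from plant import robot
s=robot.state();print(s['tool_pos'],s['eef_rot'],robot.tip_reach)"
```

```text
t: 0.93
tool_pos: [0.4163, -0.2377, 0.4046]
eef_rot: [-3.141, 0.0, 0.393]
force: [1.2, -0.3, -0.4]
width: 0.0246
grasp_force: 0.0
[ 0.41625321 -0.23768593  0.4046036 ] [-3.14138824e+00  1.05207623e-04  3.92848730e-01] 0.182
```

```bash
python3 -m creep '{"linear":[[28,-21,10],[56,-42,30],[84,-63,50],[112,-84,70],[130,-96,85],[142,-105,90],[142,-105,90],[142,-105,90]],"turn":[[0,0,0],[0,0,0],[0,0,0],[0,0,0],[0,0,0],[0,0,0],[0,0,0],[0,0,0]],"gripper":[255,255,255,255,255,255,255,255]}'; python3 - <<'E'
from plant import robot,viewer
from h import *
d=viewer.read_camera("wrist");np.savez("wrist.npz",**{k:d[k] for k in("pixels","z_map","K","pose")})
cv2.imwrite("pics/wrist1.png",d["pixels"][:,:,::-1])
s=robot.state();print(s['tool_pos'],s['width'],robot.tip_reach,d["pose"].round(3).tolist())
P=pts(d);C=np.array([.5059,-.0849]);a=1.9638
x=np.array([np.cos(a),np.sin(a)]);y=np.array([-x[1],x[0]])
L=P[...,:2]-C;A,T,Z=L@x,L@y,P[...,2]
ok=(d["z_map"]>0.02)&(abs(A)<.16)&(abs(T)<.07)
for nm,lo,hi in(("upright",.076,.084),("thumbtop",.065,.073),("pad",.045,.058),("stop",.036,.044)):
    m=ok&(Z>lo)&(Z<hi);
    if m.sum()>20:print(nm,m.sum(),(np.percentile(A[m],[3,50,97])*1000).round(1),(np.percentile(T[m],[3,50,97])*1000).round(1))
E
```

```text
t: 1.6
tool_pos: [0.5067, -0.0877, 0.3141]
eef_rot: [-3.141, 0.001, 0.395]
force: [-0.7, 0.1, 0.3]
width: 0.0003
grasp_force: 0.0
[ 0.50656545 -0.08835408  0.31459711] 0.0004942613069289947 0.182 [[0.385, 0.888, 0.25, 0.576], [-0.923, 0.371, 0.103, -0.06], [-0.002, -0.27, 0.963, 0.294], [0.0, 0.0, 0.0, 1.0]]
upright 5077 [-150.1 -130.8  -42.7] [-24.1  -2.2  21.3]
thumbtop 1299 [-139.5  -41.9   20.4] [-25.3  -5.4  19.3]
pad 5913 [-145.   -27.2   43.7] [-37.1  -4.7  32.3]
stop 3778 [-127.4    7.9  144.3] [-37.4 -10.2  24.7]
```

View pics/wrist1.png

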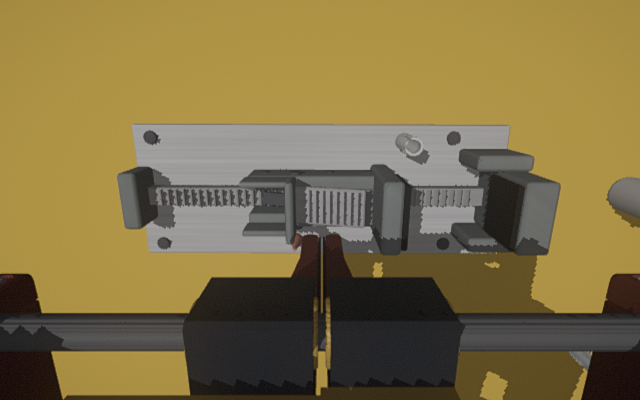

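The wrist view shows the fingers (dark red tips near (322,240)) over the saddle between the thumb plate (290,200) and the upright (388,205). The sleeve at (408,145) is clear. Next is a precise saddle edge check.

```bash
python3 - <<'E'
from h import *
d=dict(np.load("wrist.npz"));P=pts(d);C=np.array([.5059,-.0849]);a=1.9638
x=np.array([np.cos(a),np.sin(a)]);y=np.array([-x[1],x[0]])
L=P[...,:2]-C;A,T,Z=L@x,L@y,P[...,2]
ok=d["z_map"]>0.02
def r(nm,m):print(nm,m.sum(),(np.percentile(A[m],[2,50,98])*1000).round(1),(np.percentile(T[m],[2,50,98])*1000).round(1),(np.percentile(Z[m],[5,50,95])*1000).round(1))
r("thumb",ok&(abs(A-.022)<.02)&(Z>.06)&(Z<.075)&(abs(T)<.03))
r("upright",ok&(abs(A+.05)<.02)&(Z>.074)&(Z<.085)&(abs(T)<.04))
r("stop",ok&(A>.12)&(Z>.03)&(Z<.045)&(abs(T)<.04))
r("cone?",ok&(A>-.01)&(A<.05)&(T>.022)&(T<.05)&(Z>.015)&(Z<.04))
r("cone-side",ok&(A>-.03)&(A<.05)&(abs(T)>.026)&(abs(T)<.05)&(Z>.015))
s=[.50656-C[0],-.08835-C[1]];print("tcp",np.dot(s,x)*1000,np.dot(s,y)*1000)
# plate
m=ok&(abs(Z-.008)<.004);mm=cv2.minAreaRect(P[m][:,:2].astype(np.float32)*1000);print(mm)
E
```

```text
thumb 606 [15.1 17.6 21. ] [-22.   -2.4  19.4] [63.9 68.7 69.9]
upright 2067 [-59.2 -49.8 -41.9] [-24.7  -2.4  21.7] [76.9 79.7 81.1]
stop 1354 [132.7 137.  145.8] [-22.3  -2.4  19.3] [31.8 39.8 41.3]
cone? 97 [13.5 16.8 20.2] [35.4 38.4 41. ] [15.9 24.6 34.6]
cone-side 23076 [-28.8   0.5  45.8] [-33.8 -32.5 -26.2] [219.9 232.6 237. ]
tcp -3.439738881497433 0.7115450984405288
((539.62646484375, -138.04522705078125), (232.2868194580078, 425.70281982421875), 7.696767330169678)
```

```bash
python3 -m creep '{"linear":[[2,2.5,10],[2,2.5,30],[2,2.5,50],[2,2.5,65],[2,2.5,70],[2,2.5,70],[2,2.5,70]],"turn":[[0,0,0],[0,0,0],[0,0,0],[0,0,0],[0,0,0],[0,0,0],[0,0,0]],"gripper":[255,255,255,255,255,255,255]}'
python3 -m creep '{"linear":[[0,0,3],[0,0,6],[0,0,9],[0,0,11],[0,0,13],[0,0,13],[0,0,13]],"turn":[[0,0,0],[0,0,0],[0,0,0],[0,0,0],[0,0,0],[0,0,0],[0,0,0]],"gripper":[255,255,255,255,255,255,255]}'
```

```text
t: 2.23
tool_pos: [0.5096, -0.0905, 0.2449]
eef_rot: [3.141, -0.0, 0.392]
force: [-0.6, -1.4, -0.1]
width: 0.0004
grasp_force: 0.0
t: 2.82
tool_pos: [0.5099, -0.09, 0.232]
eef_rot: [3.141, -0.001, 0.393]
force: [0.9, -2.5, 4.2]
width: 0.0004
grasp_force: 2.1
```

```bash
python3 -m creep '{"linear":[[0,0,1],[0,0,2],[0,0,3],[0,0,4],[0,0,4],[0,0,4]],"turn":[[0,0,0],[0,0,0],[0,0,0],[0,0,0],[0,0,0],[0,0,0]],"gripper":[255,255,255,255,255,255]}'
python3 -m creep '{"linear":[[0,0,0.5],[0,0,1],[0,0,1],[0,0,1]],"turn":[[0,0,0],[0,0,0],[0,0,0],[0,0,0]],"gripper":[255,255,255,255]}'
```

```text
t: 3.32
tool_pos: [0.5099, -0.0899, 0.2283]
eef_rot: [3.141, -0.001, 0.393]
force: [-0.0, -3.1, 7.3]
width: 0.0003
grasp_force: 3.8
t: 3.65
tool_pos: [0.5099, -0.09, 0.228]
eef_rot: [3.141, -0.001, 0.393]
force: [-2.3, -1.8, 16.9]
width: 0.0006
grasp_force: 8.4
```

The lever is on its solid stop (tip height 46 mm, 17 N). Now I'll push toward the end stop.

```bash
python3 -m creep '{"linear":[[0,-2,0],[0,-4,0],[0,-6,0],[0,-8,0],[0,-11,0],[0,-14,0],[0,-17,0],[0,-20,0],[0,-20,0]],"turn":[[0,0,0],[0,0,0],[0,0,0],[0,0,0],[0,0,0],[0,0,0],[0,0,0],[0,0,0],[0,0,0]],"gripper":[255,255,255,255,255,255,255,255,255]}'; python3 - <<'E'
from plant import robot,viewer
import cv2
d=viewer.read_camera("wrist");cv2.imwrite("pics/w2.png",d["pixels"][:,:,::-1])
E
```

```text
t: 4.4
tool_pos: [0.5022, -0.0712, 0.228]
eef_rot: [3.141, -0.001, 0.393]
force: [-3.0, -1.4, 17.3]
width: 0.0007
grasp_force: 8.6
```

View pics/w2.png

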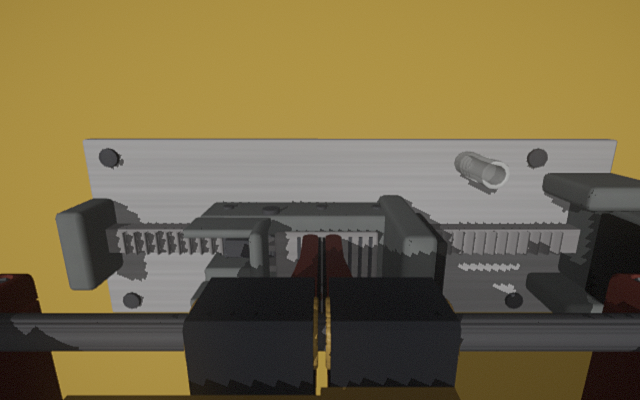

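The fingers at (322,260) hold the pad down inside the saddle, with the thumb plate at (262,250) still a small gap away, so the jaw is following by friction. I'll continue the push.

```bash
python3 -m creep '{"linear":[[0,-3,0],[0,-7,0],[0,-11,0],[0,-15,0],[0,-20,0],[0,-25,0],[0,-30,0],[0,-35,0],[0,-40,0],[0,-40,0]],"turn":[[0,0,0],[0,0,0],[0,0,0],[0,0,0],[0,0,0],[0,0,0],[0,0,0],[0,0,0],[0,0,0],[0,0,0]],"gripper":[255,255,255,255,255,255,255,255,255,255]}'
python3 -m creep '{"linear":[[0,-2,0],[0,-4,0],[0,-6,0],[0,-8,0],[0,-10,0],[0,-12,0],[0,-14,0],[0,-14,0]],"turn":[[0,0,0],[0,0,0],[0,0,0],[0,0,0],[0,0,0],[0,0,0],[0,0,0],[0,0,0]],"gripper":[255,255,255,255,255,255,255,255]}'
```

```text
t: 5.28
tool_pos: [0.4867, -0.0339, 0.2279]
eef_rot: [3.141, -0.001, 0.393]
force: [-2.9, 0.2, 18.8]
width: 0.0003
grasp_force: 9.2
t: 5.95
tool_pos: [0.4815, -0.0214, 0.2279]
eef_rot: [3.141, -0.001, 0.393]
force: [-3.0, -2.6, 18.2]
width: 0.0006
grasp_force: 9.3
```

```bash
python3 -m creep '{"linear":[[0,-1,0],[0,-2,0],[0,-3,0],[0,-4,0],[0,-5,0],[0,-5,0]],"turn":[[0,0,0],[0,0,0],[0,0,0],[0,0,0],[0,0,0],[0,0,0]],"gripper":[255,255,255,255,255,255]}'
python3 -m creep '{"linear":[[0,-1,0],[0,-2,0],[0,-3,0],[0,-4,0],[0,-4,0]],"turn":[[0,0,0],[0,0,0],[0,0,0],[0,0,0],[0,0,0]],"gripper":[255,255,255,255,255]}'
```

```text
t: 6.45
tool_pos: [0.4803, -0.0177, 0.2281]
eef_rot: [3.139, -0.003, 0.394]
force: [0.1, -10.5, 15.9]
width: 0.0003
grasp_force: 8.0
t: 6.87
tool_pos: [0.4793, -0.0139, 0.2282]
eef_rot: [3.138, -0.004, 0.394]
force: [1.9, -10.5, 13.5]
width: 0.0005
grasp_force: 7.0
```

```bash
python3 - <<'E'
from plant import robot,viewer
import cv2
d=viewer.read_camera("wrist");cv2.imwrite("pics/w3.png",d["pixels"][:,:,::-1])
E
```

```text
(no output)
```

View pics/w3.png

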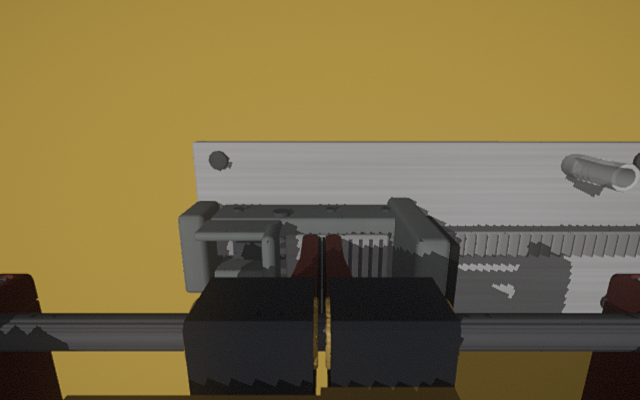

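The jaw body's left end at (200,250) meets the end stop, and the along-bar force has risen to 10 N (fingertip sliding). I'll push on until the fingertip bears on the thumb plate at (270,250) to confirm.

```bash
python3 -m creep '{"linear":[[0,-1,0],[0,-2,0],[0,-3,0],[0,-4,0],[0,-4,0]],"turn":[[0,0,0],[0,0,0],[0,0,0],[0,0,0],[0,0,0]],"gripper":[255,255,255,255,255]}'
python3 -m creep '{"linear":[[0,-1,0],[0,-2,0],[0,-3,0],[0,-3,0]],"turn":[[0,0,0],[0,0,0],[0,0,0],[0,0,0]],"gripper":[255,255,255,255]}'
```

```text
t: 7.33
tool_pos: [0.4782, -0.0104, 0.2285]
eef_rot: [3.137, -0.005, 0.394]
force: [2.4, -11.1, 16.4]
width: 0.0007
grasp_force: 8.2
t: 7.67
tool_pos: [0.4774, -0.0079, 0.2288]
eef_rot: [3.137, -0.006, 0.394]
force: [3.0, -14.4, 19.7]
width: 0.0004
grasp_force: 9.5
```

```bash
python3 - <<'E'
from plant import robot,viewer
from h import *
C=np.array([.5059,-.0849]);a=1.9638
x=np.array([np.cos(a),np.sin(a)]);y=np.array([-x[1],x[0]])
s=robot.state();print((s["tool_pos"][:2]-C)@x*1000)
for n in("wrist","top"):
    d=viewer.read_camera(n);P=pts(d);L=P[...,:2]-C;A,T,Z=L@x,L@y,P[...,2]
    for nm,m in(("upr",(abs(A-.03)<.025)&(Z>.074)&(Z<.085)&(abs(T)<.04)),("thumb",(abs(A-.1)<.02)&(Z>.06)&(Z<.075)&(abs(T)<.03)),("stop",(A>.12)&(Z>.03)&(Z<.045)&(abs(T)<.04))):
        m&=d["z_map"]>.02
        if m.sum()>5:print(n,nm,m.sum(),(np.percentile(A[m],[2,50,98])*1000).round(1),(np.percentile(T[m],[2,98])*1000).round(1))
E
```

```text
82.06267042647819
wrist upr 2684 [19.8 28.3 37.2] [-25.4   5. ]
wrist thumb 949 [81.3 95.3 99.8] [-22.4  -5.1]
wrist stop 2388 [120.7 137.8 146. ] [-22.4  15.3]
top stop 99 [750.4 771.7 853.7] [-39.3  -8.4]
```

```bash
python3 -m creep '{"linear":[[0,-1,0],[0,-2,0],[0,-2,0]],"turn":[[0,0,0],[0,0,0],[0,0,0]],"gripper":[255,255,255]}'
```

```text
t: 8.02
tool_pos: [0.4769, -0.0062, 0.2289]
eef_rot: [3.136, -0.007, 0.394]
force: [3.2, -15.9, 20.3]
width: 0.0007
grasp_force: 10.3
```

The jaw has moved 79 mm and is home, with the fingers bearing toward the stop. Now I'll lift straight up.

```bash
python3 -m creep '{"linear":[[0,0,-2],[0,0,-4],[0,0,-7],[0,0,-11],[0,0,-16],[0,0,-25],[0,0,-45],[0,0,-75],[0,0,-100],[0,0,-100]],"turn":[[0,0,0],[0,0,0],[0,0,0],[0,0,0],[0,0,0],[0,0,0],[0,0,0],[0,0,0],[0,0,0],[0,0,0]],"gripper":[255,255,255,255,255,255,255,255,255,255]}'; python3 - <<'E'
from plant import robot,viewer
from h import *
C=np.array([.5059,-.0849]);a=1.9638
x=np.array([np.cos(a),np.sin(a)]);y=np.array([-x[1],x[0]])
d=viewer.read_camera("wrist");cv2.imwrite("pics/w4.png",d["pixels"][:,:,::-1])
P=pts(d);L=P[...,:2]-C;A,T,Z=L@x,L@y,P[...,2]
for nm,m in(("upr",(abs(A-.03)<.025)&(Z>.074)&(Z<.085)&(abs(T)<.04)),("thumb",(abs(A-.1)<.02)&(Z>.06)&(Z<.075)&(abs(T)<.03)),("stop",(A>.12)&(Z>.03)&(Z<.045)&(abs(T)<.04))):
    m&=d["z_map"]>.02
    if m.sum()>5:print(nm,m.sum(),(np.percentile(A[m],[2,50,98])*1000).round(1),(np.percentile(T[m],[2,98])*1000).round(1))
for k in range(40,98,6):
    m=(abs(A-k/1000)<.003)&(abs(T)<.008)&(Z<.09)&(d["z_map"]>.02)
    if m.any():print(k,np.median(Z[m]).round(4),end="; ")
E
```

```text
t: 8.85
tool_pos: [0.4751, -0.0046, 0.3304]
eef_rot: [3.14, -0.005, 0.393]
force: [0.0, 0.3, 0.6]
width: 0.0007
grasp_force: 0.0
upr 1813 [19.9 29.5 37.2] [-24.7  21.8]
thumb 480 [ 94.2  97.  100.1] [-22.1  15.8]
stop 1232 [121.1 137.5 146.4] [-22.2  19. ]
40 0.0466; 46 0.0589; 52 0.0581; 58 0.0566; 64 0.055; 70 0.0536; 76 0.0519; 82 0.0505; 88 0.0488; 94 0.0486;
```

View pics/w4.png

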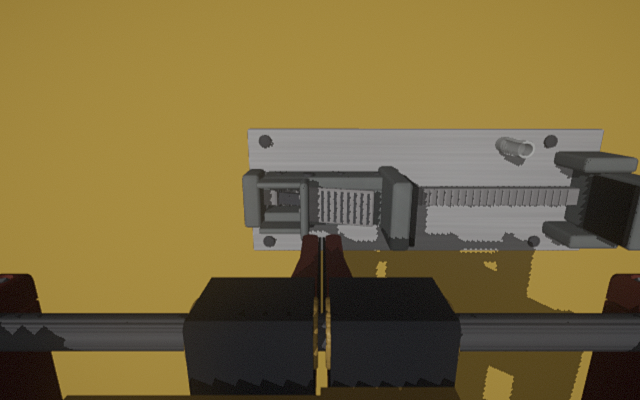

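The jaw frame at (247,200) sits against the end stop, the lever is tilted up again (59 to 49 mm along the pad), and the sleeve at (515,147) is standing. One last check of the scene.

```bash
python3 - <<'E'
from plant import viewer
import cv2
d=viewer.read_camera("scene");cv2.imwrite("pics/s2.png",cv2.resize(d["pixels"][110:280,200:420,::-1],None,fx=3.5,fy=3.5,interpolation=3))
E
```

```text
(no output)
```

View pics/s2.png

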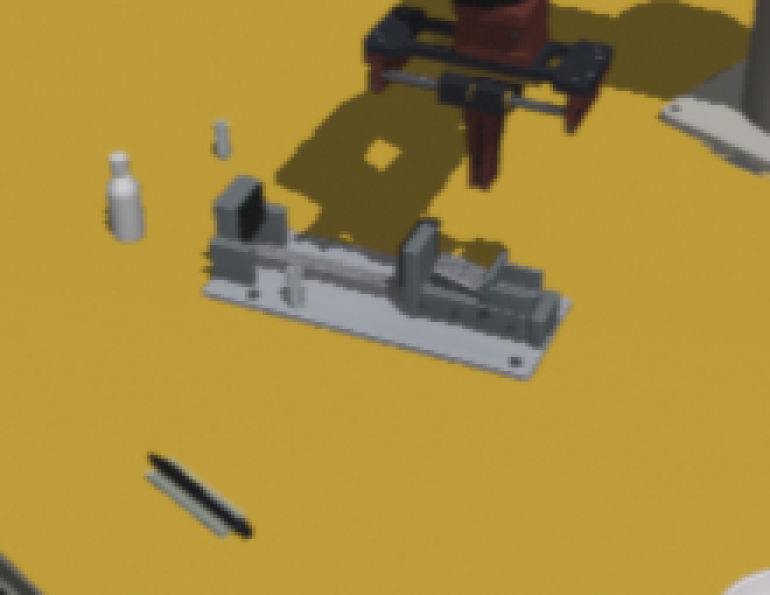

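The view shows the jaw frame touching the end stop (535,310), the lever up at (460,270), the sleeves at (293,285) and (222,140) standing, and the gripper clear. I'm handing it in.

```bash
python3 -c "
from plant import robot
print(robot.sign_off())"
```

```text
the job is handed in; nothing more can be done
None
```

The clamp is fully open and handed in: the jaw moved back about 79 mm to the end stop, the lever sprang up, and nothing loose that I could see was disturbed (the cone tip was hidden in the last views, so it was not re-checked).

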